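# Put the microscope accessories back in their fitted tray

### The arm

A 6-joint arm with a two-finger parallel gripper is mounted at the origin on the work surface. World frame = base frame: x ahead of the robot, y to its left, z up, the work surface at z = 0. Lengths are in m, angles in rad, forces in N, time in s.
With the tool pointing down it reaches from about 0.4 to 0.825 m from the base axis. Payload 7 kg.
Tool frame: the origin (TCP) lies on the centre line of the jaws, within the pads' length; the fingertips stand 14 mm ahead of it and the grasp point (between the pads) lies 5 mm behind it; z points along the fingers, y is the line along which they close (so a half turn about z gives the same grasp; the last joint's range is limited). The gripper opens to 88 mm and grips with 3 to 60 N. Pads are 19 mm wide; open, the fingers measure 130 mm over their backs; the gripper's body (78 mm by 193 mm) begins 47 mm behind the grasp point.
Start: joints at [1.399, 0.359, 0.012, 0, -1.224, -0.288], TCP at [0.3, 0.605, 0.241] pointing down, gripper open.
Joint ranges: [-3.07, 3.07], [-1.43, 2.12], [-1.02, 1.25], [-3.03, 1.67], [-3.05, -0], [-3.03, 3.03]. Speed limits (rad/s): [2.39, 2.39, 3.01, 3.14, 3.14, 3.14].

### API

Orientations are given as [roll, pitch, yaw] about the fixed x, y, z axes, in that order (R = Rz(yaw) Ry(pitch) Rx(roll)).
In Python, from station import arm gives the robot as it stands.
- The arm moves only by the tool move_arm, never from a script. Its argument "rows" is a list of rows, each an object with "translation": the shift along the tool's x, y, z in cm, a list of three; "rot": the turn, a rotation vector about the tool's x, y, z in degrees, a list of three; "hand": the closure, from 0 (fully open) to 1 (shut). A call has 1 to 8 rows; each row is the pose to reach, as a shift and turn from the pose commanded when the call began, along the tool's axes at that moment; what a row does not reach only later rows make up. A row lasts 1/12 s, in which the tool goes at most 41.7 mm and 7.16 degrees, less where a joint would pass 70% of its speed; a pose out of reach is approached as far as the arm can. A call with a gripper value outside its range is refused whole. The fingers move at their own pace and stop on an object; "squeeze" is the grip in N (left out, the last holds). Time passes only in rows, so rows that repeat a pose let the fingers close. It gives the time, the measured TCP pose, the force, the opening and the grip force at its end, in the units of the state.
- arm.get_state(): the state, without advancing time (a new reading comes with each control period).
- arm.grab_frame(name): name is "side" or "top" or "wrist"; returns (picture, depth): 400x640x3 uint8, red, green, blue; 400x640 float32, m along the optical axis (not along the pixel's ray), 0 where there is no reading.
- arm.camera_params(name): a dict with "vfov" (degrees; the focal length in pixels is half the picture's height over the tangent of half this angle, whatever the lens; pixels are square), "cx", "cy" (the principal point, pixels), "position" and "orientation" of the camera in the world; the wrist camera has in their place "tool_from_camera" (4x4, takes a point from camera to tool coordinates, whose origin is the TCP and whose axes are the flange's). Camera axes: x right, y down, z forward; pixel columns grow to the right and rows downward; lengths in m; the calibration is good to about 2 mm. A picture is of the moment at which its call begins: read the wrist's pose just before it. camera_params takes no time and is no camera call.
- arm.job_done(): hands the job in; it is judged then, once.
Trained networks look in the newest picture that a camera, given by its name, has taken for a name from the list of things; names that differ only in an ending like _2 or _b are one class to them, and where a whole thing is asked for, a point or a joint stands for the part that bears it (a point fixed in the world has none). Each returns a list of dicts, best first, with "p" (0 to 1); they miss things now and then, are a little off and sometimes report something else, mostly with a low value. They report only what shows in the picture. A call takes as long as a camera call. They do not tell look-alikes from the thing itself.
- arm.search_frame(label, camera): "point" ([x, y, z] in m, in the coordinates of the camera as it stood for that picture, good to about 4 mm: the middle of the surface that is visible of it).
- arm.pinpoint(label, camera): "point" ([x, y, z] in m, in the coordinates of the camera as it stood for that picture, good to about 4 mm: a listed point, or the origin of a listed thing).
The state is a dict: "t": time; "q": joint angles; "qd": joint speeds; "joint_efforts": joint torques, N m; "eef_pos": TCP position; "ee_rot": TCP orientation; "force": force on the tool from outside, world axes, zero at the start; "moment": the same for the moment, N m; "width": finger opening in m; "gripper_force": force on a finger pad.
Only numpy, scipy, OpenCV 4.12 (cv2) and the standard library are available. Lean on these libraries where they do the work, as an engineer would, in place of code of your own. Each camera call takes 0.05 s, during which the arm holds its last target. There are 200 camera calls.

### The job

Put the microscope parts that lie about the bench back in the accessory tray, each upright as it stands now: the camera in the square recess, the slide box in the long recess and the eyepiece in the round recess, all resting on the bottom of their recess; and the objective in the middle of the white saucer with the dust cover over it, standing level inside the saucer's rim. Set them down gently, never dropping or throwing one, and do not knock over or push about the amber oil bottle.

Things in the scene. Friction and masses are not known exactly. Their poses are not given: they have to be found in the camera images.
- camera: Loose black microscope camera, 46 x 46 mm square, stands on its back face; housing 44 mm high, with a steel mount ring (32 mm dia, 8 mm high) on top, 52 mm in all; about 0.22 kg. Origin: centre of the underside; z up, x and y along the square's sides. Grip the housing across two parallel sides.
- slide_box: Loose grey plastic box of slides, closed: 84 mm (its x) x 40 mm (its y) x 34 mm high, about 0.14 kg. Origin: centre of the underside. Grip across the 40 mm width.
- eyepiece: Loose eyepiece standing upright on its bright steel tube (30 mm dia, 22 mm high); above that a black body 44 mm dia from 26 to 50 mm height, 56 mm in all; about 0.11 kg. Origin: centre of the underside, z up. Grip the black body.
- objective: Loose silvery objective lens standing on its threaded end (26 mm dia, 5 mm high), front lens up: barrel 30 mm dia from 5 to 31 mm height, then tapering to 14 mm dia at the top, 46 mm in all; about 0.13 kg. Origin: centre of the underside, z up. Grip the barrel.
- dust_cover: Loose smoke-grey bell-shaped dust cover, open below: 64 mm outer, 58 mm inner dia at the mouth, bell 62 mm high (59 mm inside, narrowing to about 52 mm dia at the top), with a black knob 18 mm dia on top that spans 64 to 84 mm height; about 0.07 kg. Origin: centre of the mouth, at the underside; z up. Grip the knob.
- square_insert: Dark tray insert, 108 x 108 mm, 20 mm high, with a square recess 62 x 62 mm, 12 mm deep, in its middle. Origin: centre of the underside, 6 mm above the bench; recess floor 8 mm above the origin; x, y along the recess sides. The fixed tray (234 x 234 mm, wall 28 mm high over the bench) holds four inserts 2 x 2, 110 mm apart, any in any place, all turned alike.
- long_insert: Dark insert of the tray, 108 x 108 mm, 20 mm high, with a rectangular recess 100 mm (its x) x 56 mm (its y), 12 mm deep, in its middle. Origin: centre of the insert's underside; the recess floor is 8 mm above it.
- round_insert: Dark insert of the tray, 108 x 108 mm, 20 mm high, with a round recess 46 mm dia, 12 mm deep, in its middle. Origin: centre of the insert's underside; the recess floor is 8 mm above it.
- cover_base: Fourth insert of the tray: a thin dark square that carries a white round saucer, the base of the dust cover, 88 mm outer and 80 mm inner dia, rim 6 mm above its inner floor, a grey 32 mm disc marking the middle. Origin: centre of the underside; the saucer's inner floor is 8 mm above it.
- oil_bottle: Bystander: loose amber oil bottle with black dropper cap, 30 mm dia, 84 mm high, standing among the parts; not to be knocked over or pushed. Origin: centre of the underside. (A shallow dish, 60 mm dia, 13 mm high, also stands there and has no part in the job; parts, bottle and dish stand at least 85 mm apart, centre to centre.)
Things that resemble listed ones, but are neither listed nor needed, are in the scene too. What is shaped like the slide_box but yellow is not meant.

How it is judged:
At the end, for the whole second after the job is handed in: Camera and slide box within 12 mm, eyepiece within 10 mm of the centre of its recess; objective within 14 mm and the dust cover over it within 12 mm of the saucer's middle; each resting on its floor (within 3 mm), upright within 0.1 rad, at rest (horizontal distance between camera and square_insert below 0.012 m and z of camera in the frame of square_insert between 0.005 and 0.011 m and angle between each of camera, slide_box, eyepiece, objective, dust_cover's own z axis and vertical below 0.1 rad and linear speed of each of camera, slide_box, eyepiece, objective, dust_cover below 0.02 m/s and horizontal distance between slide_box and long_insert below 0.012 m and z of slide_box in the frame of long_insert between 0.005 and 0.011 m and horizontal distance between eyepiece and round_insert below 0.01 m and z of eyepiece in the frame of round_insert between 0.005 and 0.011 m and horizontal distance between objective and cover_base below 0.014 m and z of objective in the frame of cover_base between 0.005 and 0.011 m and horizontal distance between dust_cover and cover_base below 0.012 m and z of dust_cover in the frame of cover_base between 0.005 and 0.011 m); the robot touches nothing.
It fails at once if the oil bottle is knocked over or pushed more than 30 mm (angle between oil_bottle's own z axis and vertical above 0.5 rad or distance of oil_bottle from where it was at the start of the episode above 0.03 m).
It fails at once if a part is dropped or thrown: it moves faster than 0.55 m/s (a fall of 15 mm) without being held ((linear speed of camera above 0.55 m/s and contact force between the fingers and camera below 0.05 N) or (linear speed of eyepiece above 0.55 m/s and contact force between the fingers and eyepiece below 0.05 N) or (linear speed of slide_box above 0.55 m/s and contact force between the fingers and slide_box below 0.05 N) or (linear speed of objective above 0.55 m/s and contact force between the fingers and objective below 0.05 N) or (linear speed of dust_cover above 0.55 m/s and contact force between the fingers and dust_cover below 0.05 N)).
It also fails if it takes over 125 s, if anything falls off the work surface, if the arm or the gripper's body presses on something with over 40 N, if the wrist force passes 120 N, or if a joint passes its speed limit or range.

## Working session

There is one attempt and no reset: what is moved stays moved. The work goes in short steps, Python scripts to look and compute and a tool call to move; the robot and the scene stay as the last step left them, time stands still between calls to the robot, and variables do not carry over. Pictures are saved under pics/ and viewed, at most 14 in all, crops included, and the job is handed in when it is done.

Besides the shell and the picture viewer there is one more tool, called after ">>>" by a JSON object that holds its "op" and its "data". move_arm: Moves the arm, as the interface text tells. Its arguments: {"type":"object","properties":{"rows":{"type":"array","items":{"type":"object","properties":{"translation":{"type":"array","items":{"type":"number"}},"rot":{"type":"array","items":{"type":"number"}},"hand":{"type":"number"}}}},"squeeze":{"type":"number"}},"required":["rows"]}

```bash
mkdir -p pics; ls; cat > h.py <<'E'
import numpy as np, cv2
from station import arm
from scipy.spatial.transform import Rotation as R
def rot(o):
    o=np.array(o,float)
    if o.shape==(3,3): return o
    if o.shape==(3,): return R.from_euler('xyz',o).as_matrix()
    return R.from_quat(o).as_matrix()
def cam(n):
    p=arm.camera_params(n); f=200/np.tan(np.radians(p['vfov'])/2)
    if 'position' in p: T=np.eye(4);T[:3,:3]=rot(p['orientation']);T[:3,3]=p['position']
    else:
        s=arm.get_state(); W=np.eye(4);W[:3,:3]=rot(s['ee_rot']);W[:3,3]=s['eef_pos']
        T=W@np.array(p['tool_from_camera'])
    return f,p['cx'],p['cy'],T
def cloud(n,d,c=None):
    f,cx,cy,T=c or cam(n)
    v,u=np.mgrid[:400,:640]
    P=np.stack([(u-cx)/f*d,(v-cy)/f*d,d],-1)@T[:3,:3].T+T[:3,3]
    P[d<=0]=np.nan
    return P
def w(T,p): return T[:3,:3]@np.array(p)+T[:3,3]
E
python3 - <<'E'
from h import *
for n in('top','side'):
    print(n,arm.camera_params(n))
    c=cam(n); im,d=arm.grab_frame(n)
    cv2.imwrite(f'pics/{n}0.png',im[...,::-1]); np.savez(f'{n}0.npz',im=im,d=d)
    for l in ['camera','slide_box','eyepiece','objective','dust_cover','square_insert','long_insert','round_insert','cover_base','oil_bottle']:
        for r in arm.pinpoint(l,n)[:3]: print(n,l,round(r['p'],2),np.round(w(c[3],r['point']),3))
print(arm.camera_params('wrist'),arm.get_state())
E
```

```text
pics
top {'vfov': 53.823180627468076, 'cx': 320.2872820940851, 'cy': 195.11429843898713, 'position': array([0.38593047, 0.09257548, 0.85344429]), 'orientation': array([-2.97848078, -0.03640891, -1.56057822])}
top camera 0.65 [0.434 0.121 0.002]
top camera 0.47 [0.636 0.269 0.003]
top slide_box 0.85 [0.633 0.27  0.003]
top slide_box 0.8 [0.576 0.424 0.001]
top eyepiece 0.79 [0.446 0.348 0.001]
top objective 0.65 [ 0.565  0.11  -0.001]
top dust_cover 0.81 [ 0.669  0.118 -0.002]
top long_insert 0.59 [ 0.602 -0.233  0.003]
top round_insert 0.62 [ 0.607 -0.126  0.005]
top cover_base 0.85 [ 0.501 -0.124  0.009]
top oil_bottle 0.46 [ 0.377  0.231 -0.001]
side {'vfov': 56.543055180506656, 'cx': 310.3295357700777, 'cy': 201.84402565288036, 'position': array([0.21476523, 0.53449924, 0.62431229]), 'orientation': array([-2.3799912 , -0.01101774, -2.558637  ])}
side camera 0.76 [0.427 0.117 0.   ]
side slide_box 0.91 [ 0.63   0.271 -0.001]
side slide_box 0.65 [ 0.58   0.419 -0.002]
side eyepiece 0.91 [0.447 0.351 0.005]
side objective 0.76 [0.564 0.111 0.001]
side dust_cover 0.91 [ 0.664  0.111 -
[... 679 characters left out ...]
00000e+00,
         1.00000000e+00]])} {'t': 1.1, 'q': array([ 1.39909855e+00,  3.58578363e-01,  1.18910969e-02,  2.89371171e-05,
       -1.22407831e+00, -2.88068776e-01]), 'qd': array([ 0.00122329, -0.00058597, -0.00073656,  0.00027481, -0.0006324 ,
        0.00056595]), 'joint_efforts': array([ 2.71281333e-04, -5.82403171e+01,  2.93298268e+01,  7.00236619e+00,
        1.24249430e-02, -2.47148205e-05]), 'eef_pos': array([0.29956001, 0.60487053, 0.24057658]), 'ee_rot': array([-3.14155544e+00, -1.73585279e-05, -4.59756723e-01]), 'force': array([ 0.16642862, -0.08215071, -0.39404384]), 'moment': array([-0.05986992, -0.02535177,  0.05634915]), 'gripper_force': 0.0, 'width': 0.08754275182724915}
```

View pics/top0.png

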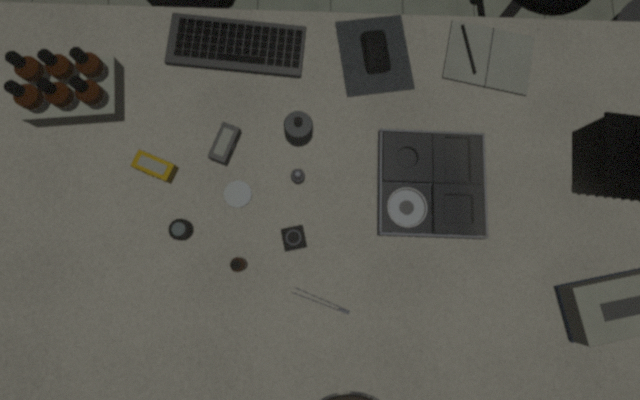

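View pics/side0.png

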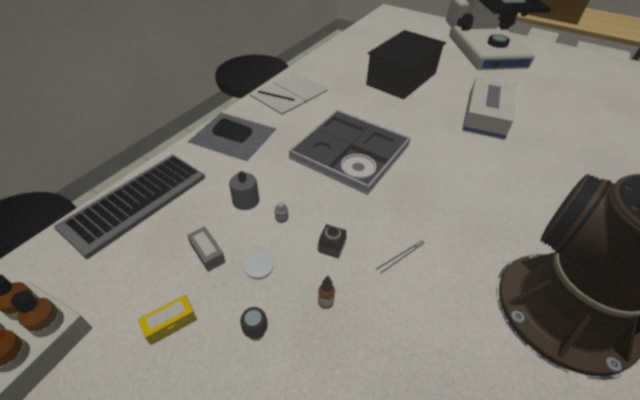

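The top view shows the tray at (432,183): saucer at bottom left (407,207), round recess (407,157), long recess (457,157) and square recess (457,209). The parts are the camera (293,237), objective (298,176), dust cover (298,128), grey slide box (224,143) and eyepiece (180,229). The oil bottle is at (238,264), with the dish (238,193) and the yellow decoy (154,166) nearby. The side view agrees with this.

```bash
cat > m.py <<'E'
from h import *
seeds=dict(camera=(.43,.119),slide_box=(.632,.27),eyepiece=(.446,.35),objective=(.565,.11),dust_cover=(.667,.115),oil=(.378,.231),dish=(.51,.23))
for n in('top','side'):
    z=np.load(f'{n}0.npz'); P=cloud(n,z['d']).reshape(-1,3)
    b=P[(np.abs(P[:,2])<.02)&(P[:,0]>.4)&(P[:,0]<.75)&(P[:,1]>0)&(P[:,1]<.4)]
    print(n,'bench z',np.median(b[:,2]).round(4))
    for k,s in seeds.items():
        q=P[(np.hypot(P[:,0]-s[0],P[:,1]-s[1])<.055)&(P[:,2]>.008)]
        if not len(q): print(k,'none');continue
        zm=np.percentile(q[:,2],98); t=q[q[:,2]>zm-.008]
        r=cv2.minAreaRect((t[:,:2]*1000).astype(np.float32))
        print(n,k,len(t),'zmax',zm.round(3),'top mean',t[:,:2].mean(0).round(4),'rect',np.round(r[0],1),np.round(r[1],1),round(r[2],1))
    t=P[(P[:,2]>.02)&(P[:,2]<.036)&(P[:,0]>.4)&(P[:,0]<.7)&(P[:,1]>-.33)&(P[:,1]<-.04)]
    r=cv2.minAreaRect((t[:,:2]*1000).astype(np.float32)); print('tray',r)
    r=cv2.minAreaRect((t[t[:,2]>.0265][:,:2]*1000).astype(np.float32)); print('tray rim',r)
E
python3 m.py
```

```text
top bench z 0.0004
top camera 195 zmax 0.056 top mean [0.4305 0.1187] rect [430.7 118.8] [30.8 30.7] 34.6
top slide_box 728 zmax 0.037 top mean [0.6318 0.272 ] rect [632.9 272.7] [41.1 84.2] 70.0
top eyepiece 357 zmax 0.059 top mean [0.4442 0.3465] rect [444.7 346.5] [40.4 40.9] 1.6
top objective 68 zmax 0.048 top mean [0.5627 0.1124] rect [563.1 112.8] [18.3 18. ] 47.4
top dust_cover 64 zmax 0.085 top mean [0.6654 0.1134] rect [665.9 113. ] [15.5 16.4] 0.6
top oil 25 zmax 0.084 top mean [0.3755 0.2299] rect [375.8 230. ] [9.3 8.9] 46.8
top dish 606 zmax 0.016 top mean [0.5241 0.2411] rect [524.2 241.3] [57.1 58.1] 1.4
tray ((554.1392211914062, -179.60391235351562), (235.11549377441406, 234.3062286376953), 88.80485534667969)
tray rim ((553.838623046875, -179.24168395996094), (234.22618103027344, 233.83587646484375), 88.71508026123047)
side bench z 0.0003
side camera 180 zmax 0.055 top mean [0.4276 0.1204] rect [427.7 120.5] [29.9 33.5] 30.7
side slide_box 724 zmax 0.036 top mean [0.6277 0.2738] rect [630.4 271.9] [40.3 86.1] 69.6
side eyepiece 530 zmax 0.058 top mean [0.4408 0.3492] rect [441.6 348.4] [41.5 41.7] 18.3
side objective 61 zmax 0.047 top mean [0.5597 0.1145] rect [560.8 113.9] [16.2 18.6] 84.3
side dust_cover 54 zmax 0.084 top mean [0.6629 0.1144] rect [664.3 112.4] [15.1 16.7] 35.5
side oil 36 zmax 0.083 top mean [0.3725 0.2318] rect [372.8 231.3] [9.5 8. ] 60.7
side dish 639 zmax 0.015 top mean [0.5214 0.2422] rect [522.  241.2] [58.9 58.4] 62.3
tray ((551.155517578125, -180.25755310058594), (238.26058959960938, 235.1293487548828), 88.80332946777344)
tray rim ((551.28662109375, -180.21505737304688), (238.1412811279297, 234.78213500976562), 88.87187194824219)
```

```bash
cat > m2.py <<'E'
from h import *
for n in('top','side'):
    z=np.load(f'{n}0.npz'); P=cloud(n,z['d']).reshape(-1,3)
    q=P[(np.hypot(P[:,0]-.429,P[:,1]-.1195)<.04)&(P[:,2]>.036)]
    r=cv2.minAreaRect((q[:,:2]*1000).astype(np.float32)); print(n,'housing',r)
    for k,s in dict(sq=(.4963,-.2335),lo=(.6064,-.2359),ro=(.6087,-.1258),sa=(.4987,-.1235)).items():
        m=np.max(np.abs(P[:,:2]-s),axis=1)<.052
        lo,hi=((-1,.0205) if k!='sa' else (.0175,1))
        t=P[m&(P[:,2]>lo)&(P[:,2]<hi)]
        if len(t)<5: print(k,len(t));continue
        r=cv2.minAreaRect((t[:,:2]*1000).astype(np.float32)); print(n,k,len(t),np.median(t[:,2]).round(4),np.round(r[0],1),np.round(r[1],1),round(r[2],1))
E
python3 m2.py
```

```text
top housing ((430.62640380859375, 118.65666961669922), (45.675941467285156, 45.676353454589844), 12.291441917419434)
top sq 785 0.0142 [ 493.9 -223.9] [99.2 84.4] 0.0
top lo 1064 0.0144 [ 606.1 -226.6] [ 77.3 105.3] 88.5
top ro 336 0.0145 [ 589.1 -115.9] [44.2 93.8] 63.1
top sa 245 0.0198 [ 499.9 -122.7] [85.  86.3] 1.5
side housing ((428.0809020996094, 118.86131286621094), (45.92300796508789, 45.87384796142578), 10.77963638305664)
side sq 320 0.0149 [ 500.6 -225.5] [87.5 89.4] 89.9
side lo 365 0.0151 [ 607.7 -244.7] [47.7 97.2] 89.2
side ro 126 0.0148 [ 612.2 -133.9] [34.7 36.9] 82.7
side sa 156 0.0198 [ 498.2 -122.4] [84.4 87.4] 27.0
```

>>> {"op": "move_arm", "data": {"rows": [{"translation": [0, 0, -4], "rot": [0, 0, 0], "hand": 0}, {"translation": [0, 0, -4], "rot": [0, 0, 0], "hand": 0}], "squeeze": 20}}

```text
t: 1.27
eef_pos: [0.301, 0.6067, 0.287]
ee_rot: [-3.134, -0.001, -0.459]
force: [1.4, 0.8, 3.2]
width: 0.0877
gripper_force: 0.0
```

```bash
cat > plan.py <<'E'
from h import *
# legs: world x,y,z,yaw(deg) -> tool shift cm / rot z deg for each call, from the settled pose now
def plan(legs,start=None):
    s=arm.get_state(); p=np.array(s['eef_pos']); ps=np.degrees(s['ee_rot'][2])
    if start is not None: p=np.array(start[:3]);ps=start[3]
    print('from',p.round(4),round(ps,2),'rp',np.degrees(s['ee_rot'][:2]).round(2),'q1,q6',np.round(s['q'][[0,5]],2))
    for x,y,z,yw in legs:
        Rt=R.from_euler('xyz',[180,0,ps],degrees=True).as_matrix()
        t=np.round(Rt.T@(np.array([x,y,z])-p)*100,1); a=round(ps-yw,0)
        print((x,y,z,yw),'->',t.tolist(),'rotz',a,'rows>=',round(max(np.linalg.norm(t)/4.17,abs(a)/7.16),1))
        p=p+Rt@(t/100); ps-=a
E
python3 -c "
from plan import *
plan([(.37,.36,.24,-8),(.4293,.1188,.18,11.5),(.4293,.1188,.030,11.5)],(.2996,.6049,.2806,-26.34))"
```

```text
from [0.2996 0.6049 0.2806] -26.34 rp [-1.7956e+02 -5.0000e-02] q1,q6 [ 1.4  -0.29]
(0.37, 0.36, 0.24, -8) -> [17.2, 18.8, 4.1] rotz -18.0 rows>= 6.2
(0.4293, 0.1188, 0.18, 11.5) -> [9.3, 23.0, 6.0] rotz -20.0 rows>= 6.1
(0.4293, 0.1188, 0.03, 11.5) -> [0.0, 0.0, 15.0] rotz 0.0 rows>= 3.6
```

>>> {"op": "move_arm", "data": {"rows": [{"translation": [2.5, 2.7, 0.6], "rot": [0, 0, -3], "hand": 0}, {"translation": [5.5, 6, 1.3], "rot": [0, 0, -6], "hand": 0}, {"translation": [8.5, 9.3, 2], "rot": [0, 0, -9], "hand": 0}, {"translation": [11.5, 12.6, 2.8], "rot": [0, 0, -12], "hand": 0}, {"translation": [14.5, 15.8, 3.5], "rot": [0, 0, -15], "hand": 0}, {"translation": [17.2, 18.8, 4.1], "rot": [0, 0, -18], "hand": 0}, {"translation": [17.2, 18.8, 4.1], "rot": [0, 0, -18], "hand": 0}]}}

```text
t: 1.85
eef_pos: [0.3704, 0.3554, 0.2394]
ee_rot: [3.141, 0.0, -0.144]
force: [-0.2, 0.7, -0.3]
width: 0.0875
gripper_force: 0.0
```

>>> {"op": "move_arm", "data": {"rows": [{"translation": [1.3, 3.3, 0.8], "rot": [0, 0, -3], "hand": 0}, {"translation": [2.8, 7, 1.8], "rot": [0, 0, -6], "hand": 0}, {"translation": [4.4, 10.8, 2.8], "rot": [0, 0, -10], "hand": 0}, {"translation": [6, 14.7, 3.9], "rot": [0, 0, -13], "hand": 0}, {"translation": [7.6, 18.7, 4.9], "rot": [0, 0, -17], "hand": 0}, {"translation": [9.3, 23, 6], "rot": [0, 0, -20], "hand": 0}, {"translation": [9.3, 23, 6], "rot": [0, 0, -20], "hand": 0}, {"translation": [9.3, 23, 6], "rot": [0, 0, -20], "hand": 0}]}}

```text
t: 2.52
eef_pos: [0.4289, 0.1164, 0.1792]
ee_rot: [3.141, 0.001, 0.2]
force: [0.5, -0.2, 0.4]
width: 0.0876
gripper_force: 0.0
```

```bash
cat > wr.py <<'E'
from h import *
import sys
def wr(x,y,zmin,tag,rad=.06):
    c=cam('wrist'); im,d=arm.grab_frame('wrist'); cv2.imwrite(f'pics/{tag}.png',im[...,::-1])
    np.savez(f'{tag}.npz',im=im,d=d,T=c[3])
    P=cloud('wrist',d,c).reshape(-1,3)
    b=P[np.abs(P[:,2])<.01]; print('bench',np.median(b[:,2]).round(4) if len(b) else None)
    q=P[(np.hypot(P[:,0]-x,P[:,1]-y)<rad)&(P[:,2]>zmin)]
    r=cv2.minAreaRect((q[:,:2]*1000).astype(np.float32)); print(tag,len(q),np.percentile(q[:,2],98).round(4),np.round(r[0],1),np.round(r[1],1),round(r[2],1))
E
python3 -c "
from wr import *; from plan import *
wr(.429,.119,.036,'w1',.04)
plan([(.4293,.1188,.030,11.5)])"
```

```text
bench -0.0003
w1 30876 0.2812 [433.2 119.3] [54.6 70.7] 11.1
from [0.4293 0.1179 0.1798] 11.47 rp [-1.8e+02 -3.0e-02] q1,q6 [0.71 1.06]
(0.4293, 0.1188, 0.03, 11.5) -> [0.0, -0.1, 15.0] rotz -0.0 rows>= 3.6
```

```bash
sed -i "s/&(P\[:,2\]>zmin)\]/\&(P[:,2]>zmin)\&(P[:,2]<zmin+.03)]/" wr.py; python3 -c "
from wr import *; from plan import *
wr(.429,.119,.036,'w1b',.04); plan([(.4293,.1188,.030,11.5)])"
```

```text
bench -0.0002
w1b 2227 0.0542 [428.9 119. ] [46.2 45.6] 12.7
from [0.4295 0.1189 0.1801] 11.54 rp [-1.7998e+02 -6.0000e-02] q1,q6 [0.72 1.06]
(0.4293, 0.1188, 0.03, 11.5) -> [-0.0, 0.0, 15.0] rotz 0.0 rows>= 3.6
```

>>> {"op": "move_arm", "data": {"rows": [{"translation": [0, 0, 3.5], "rot": [0, 0, 0], "hand": 0}, {"translation": [0, 0, 7.2], "rot": [0, 0, 0], "hand": 0}, {"translation": [0, 0, 11], "rot": [0, 0, 0], "hand": 0}, {"translation": [0, 0, 13.5], "rot": [0, 0, 0], "hand": 0}, {"translation": [0, 0, 15], "rot": [0, 0, 0], "hand": 0}, {"translation": [0, 0, 15], "rot": [0, 0, 0], "hand": 0}, {"translation": [0, 0, 15], "rot": [0, 0, 0], "hand": 0}]}}

```text
t: 3.2
eef_pos: [0.429, 0.1201, 0.0295]
ee_rot: [3.141, 0.001, 0.205]
force: [-0.2, 0.1, 1.2]
width: 0.0873
gripper_force: 0.0
```

>>> {"op": "move_arm", "data": {"rows": [{"translation": [0, 0, 0], "rot": [0, 0, 0], "hand": 0.6}, {"translation": [0, 0, 0], "rot": [0, 0, 0], "hand": 0.6}, {"translation": [0, 0, 0], "rot": [0, 0, 0], "hand": 1}, {"translation": [0, 0, 0], "rot": [0, 0, 0], "hand": 1}, {"translation": [0, 0, 0], "rot": [0, 0, 0], "hand": 1}, {"translation": [0, 0, 0], "rot": [0, 0, 0], "hand": 1}, {"translation": [0, 0, 0], "rot": [0, 0, 0], "hand": 1}, {"translation": [0, 0, 0], "rot": [0, 0, 0], "hand": 1}]}}

```text
t: 3.87
eef_pos: [0.429, 0.119, 0.0298]
ee_rot: [3.142, -0.0, 0.203]
force: [-0.6, -0.6, 5.0]
width: 0.046
gripper_force: 19.9
```

```bash
python3 -c "
from plan import *
s=arm.get_state();print(s['width'],s['gripper_force'],s['t'])
plan([(.4293,.1188,.13,11.5),(.465,-.06,.13,5),(.4963,-.2335,.13,-1),(.4963,-.2335,.046,-1)])"
```

```text
0.04596200850427974 19.946630001068115 3.8667
from [0.429  0.119  0.0298] 11.66 rp [ 1.8e+02 -1.0e-02] q1,q6 [0.72 1.06]
(0.4293, 0.1188, 0.13, 11.5) -> [0.0, 0.0, -10.0] rotz 0.0 rows>= 2.4
(0.465, -0.06, 0.13, 5) -> [-0.1, 18.3, -0.0] rotz 7.0 rows>= 4.4
(0.4963, -0.2335, 0.13, -1) -> [1.7, 17.5, -0.0] rotz 6.0 rows>= 4.2
(0.4963, -0.2335, 0.046, -1) -> [0.0, -0.0, 8.4] rotz -0.0 rows>= 2.0
```

>>> {"op": "move_arm", "data": {"rows": [{"translation": [0, 0, -1], "rot": [0, 0, 0], "hand": 1}, {"translation": [0, 0, -3], "rot": [0, 0, 0], "hand": 1}, {"translation": [0, 0, -5.5], "rot": [0, 0, 0], "hand": 1}, {"translation": [0, 0, -8], "rot": [0, 0, 0], "hand": 1}, {"translation": [0, 0, -9.5], "rot": [0, 0, 0], "hand": 1}, {"translation": [0, 0, -10], "rot": [0, 0, 0], "hand": 1}]}}

```text
t: 4.37
eef_pos: [0.4297, 0.1196, 0.1317]
ee_rot: [-3.14, -0.003, 0.204]
force: [0.3, 0.1, -3.0]
width: 0.046
gripper_force: 19.9
```

>>> {"op": "move_arm", "data": {"rows": [{"translation": [0, 1, 0], "rot": [0, 0, 1], "hand": 1}, {"translation": [0, 3, 0], "rot": [0, 0, 2], "hand": 1}, {"translation": [0, 5.5, 0], "rot": [0, 0, 3], "hand": 1}, {"translation": [0, 8, 0], "rot": [0, 0, 4], "hand": 1}, {"translation": [0, 10.6, 0], "rot": [0, 0, 5], "hand": 1}, {"translation": [0, 13.2, 0], "rot": [0, 0, 6], "hand": 1}, {"translation": [0, 15.8, 0], "rot": [0, 0, 7], "hand": 1}, {"translation": [-0.1, 18.3, 0], "rot": [0, 0, 7], "hand": 1}]}}

```text
t: 5.03
eef_pos: [0.4638, -0.0624, 0.1278]
ee_rot: [3.141, 0.003, 0.079]
force: [0.9, 0.0, -2.7]
width: 0.0461
gripper_force: 19.9
```

>>> {"op": "move_arm", "data": {"rows": [{"translation": [0.3, 2.6, 0], "rot": [0, 0, 1], "hand": 1}, {"translation": [0.6, 5.5, 0], "rot": [0, 0, 2], "hand": 1}, {"translation": [0.9, 8.5, 0], "rot": [0, 0, 3], "hand": 1}, {"translation": [1.2, 11.5, 0], "rot": [0, 0, 4], "hand": 1}, {"translation": [1.4, 14.2, 0], "rot": [0, 0, 5], "hand": 1}, {"translation": [1.6, 16.4, 0], "rot": [0, 0, 6], "hand": 1}, {"translation": [1.7, 17.5, 0], "rot": [0, 0, 6], "hand": 1}, {"translation": [1.7, 17.5, 0], "rot": [0, 0, 6], "hand": 1}]}}

```text
t: 5.7
eef_pos: [0.4949, -0.2355, 0.1274]
ee_rot: [-3.141, 0.003, -0.027]
force: [-0.1, -0.4, -2.1]
width: 0.0457
gripper_force: 19.9
```

```bash
python3 -c "
from plan import *
c=cam('wrist'); im,d=arm.grab_frame('wrist'); cv2.imwrite('pics/w2.png',im[...,::-1])
for l in ['square_insert','long_insert','cover_base','round_insert']:
  for r in arm.pinpoint(l,'wrist')[:2]: print(l,round(r['p'],2),w(c[3],r['point']).round(4))
s=arm.get_state();print(s['width'],s['gripper_force'],s['t'],s['force'])
plan([(.4963,-.2335,.046,-1)])"
```

```text
square_insert 0.72 [ 0.4962 -0.2365  0.0067]
long_insert 0.95 [ 6.056e-01 -2.365e-01  3.000e-04]
cover_base 0.84 [ 0.4958 -0.125   0.0035]
round_insert 0.79 [ 0.6099 -0.1225  0.009 ]
0.045573270859819104 19.943246841430664 5.95 [ 0.0305457   0.58035097 -2.51151763]
from [ 0.4956 -0.2327  0.1291] -1.3 rp [-1.7998e+02  5.0000e-02] q1,q6 [-0.08  1.63]
(0.4963, -0.2335, 0.046, -1) -> [0.1, 0.1, 8.3] rotz -0.0 rows>= 2.0
```

View pics/w2.png

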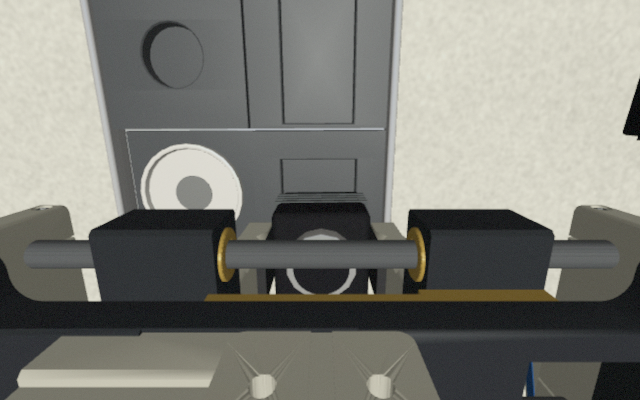

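The wrist view shows the camera held level between the pads at (322,250). The square recess is just ahead and below at (318,170), and the saucer (192,190), round (175,55) and long (318,60) recesses are where I measured them.

>>> {"op": "move_arm", "data": {"rows": [{"translation": [0.1, 0.1, 2], "rot": [0, 0, 0], "hand": 1}, {"translation": [0.1, 0.1, 4], "rot": [0, 0, 0], "hand": 1}, {"translation": [0.1, 0.1, 6], "rot": [0, 0, 0], "hand": 1}, {"translation": [0.1, 0.1, 7], "rot": [0, 0, 0], "hand": 1}, {"translation": [0.1, 0.1, 7.8], "rot": [0, 0, 0], "hand": 1}, {"translation": [0.1, 0.1, 8.2], "rot": [0, 0, 0], "hand": 1}, {"translation": [0.1, 0.1, 8.3], "rot": [0, 0, 0], "hand": 1}, {"translation": [0.1, 0.1, 8.4], "rot": [0, 0, 0], "hand": 1}]}}

```text
t: 6.62
eef_pos: [0.4976, -0.2345, 0.0462]
ee_rot: [3.141, -0.001, -0.023]
force: [0.9, -0.2, -1.8]
width: 0.0459
gripper_force: 19.9
```

>>> {"op": "move_arm", "data": {"rows": [{"translation": [0, 0, 0], "rot": [0, 0, 0], "hand": 1}, {"translation": [0, 0, 0.1], "rot": [0, 0, 0], "hand": 1}, {"translation": [0, 0, 0.1], "rot": [0, 0, 0], "hand": 1}]}}

```text
t: 6.87
eef_pos: [0.4973, -0.2346, 0.0451]
ee_rot: [3.142, -0.001, -0.024]
force: [0.3, -0.1, -2.5]
width: 0.0459
gripper_force: 19.9
```

>>> {"op": "move_arm", "data": {"rows": [{"translation": [0, 0, 0.1], "rot": [0, 0, 0], "hand": 1}, {"translation": [0, 0, 0.1], "rot": [0, 0, 0], "hand": 0.4}, {"translation": [0, 0, 0.1], "rot": [0, 0, 0], "hand": 0.3}, {"translation": [0, 0, 0.1], "rot": [0, 0, 0], "hand": 0.2}, {"translation": [0, 0, 0.1], "rot": [0, 0, 0], "hand": 0.2}, {"translation": [0, 0, 0.1], "rot": [0, 0, 0], "hand": 0.2}]}}

```text
t: 7.37
eef_pos: [0.4972, -0.2345, 0.0437]
ee_rot: [3.141, -0.0, -0.023]
force: [-0.5, 0.5, 0.4]
width: 0.0691
gripper_force: 0.0
```

>>> {"op": "move_arm", "data": {"rows": [{"translation": [0, 0, -1], "rot": [0, 0, 0], "hand": 0.2}, {"translation": [0, 0, -3.5], "rot": [0, 0, 0], "hand": 0.2}, {"translation": [0, 0, -7], "rot": [0, 0, 0], "hand": 0}, {"translation": [0, 0, -10.5], "rot": [0, 0, 0], "hand": 0}, {"translation": [0, 0, -13], "rot": [0, 0, 0], "hand": 0}, {"translation": [0, 0, -13], "rot": [0, 0, 0], "hand": 0}, {"translation": [0, 0, -13], "rot": [0, 0, 0], "hand": 0}]}}

```text
t: 7.95
eef_pos: [0.498, -0.2346, 0.1763]
ee_rot: [3.141, -0.005, -0.023]
force: [-0.3, -0.5, -0.0]
width: 0.0873
gripper_force: 0.0
```

```bash
python3 -c "
from plan import *
from wr import wr
s=arm.get_state();print(s['width'],s['t'])
wr(.4963,-.2335,.05,'w3',.04)
plan([(.56,.02,.18,-11),(.6316,.2723,.18,-20),(.6316,.2723,.029,-20)])"
```

```text
0.08728617211576012 7.95
bench -0.0003
w3 2501 0.0681 [ 497.4 -234.3] [45.6 45.6] 89.5
from [ 0.4971 -0.2344  0.1746] -1.35 rp [-1.7999e+02 -1.0000e-01] q1,q6 [-0.08  1.63]
(0.56, 0.02, 0.18, -11) -> [5.7, -25.6, -0.5] rotz 10.0 rows>= 6.3
(0.6316, 0.2723, 0.18, -20) -> [2.0, -26.1, -0.0] rotz 9.0 rows>= 6.3
(0.6316, 0.2723, 0.029, -20) -> [0.0, -0.0, 15.1] rotz -0.0 rows>= 3.6
```

>>> {"op": "move_arm", "data": {"rows": [{"translation": [0.7, -3, 0], "rot": [0, 0, 1], "hand": 0}, {"translation": [1.5, -7, 0], "rot": [0, 0, 2], "hand": 0}, {"translation": [2.4, -11, 0], "rot": [0, 0, 4], "hand": 0}, {"translation": [3.3, -15, 0], "rot": [0, 0, 6], "hand": 0}, {"translation": [4.2, -19, -0.5], "rot": [0, 0, 8], "hand": 0}, {"translation": [5, -22.5, -0.5], "rot": [0, 0, 9], "hand": 0}, {"translation": [5.7, -25.6, -0.5], "rot": [0, 0, 10], "hand": 0}]}}

```text
t: 8.58
eef_pos: [0.5597, 0.0223, 0.1777]
ee_rot: [3.141, 0.001, -0.198]
force: [0.7, 0.2, -1.1]
width: 0.0874
gripper_force: 0.0
```

>>> {"op": "move_arm", "data": {"rows": [{"translation": [0.3, -4, 0], "rot": [0, 0, 2], "hand": 0}, {"translation": [0.6, -8, 0], "rot": [0, 0, 3], "hand": 0}, {"translation": [0.9, -12, 0], "rot": [0, 0, 5], "hand": 0}, {"translation": [1.2, -16, 0], "rot": [0, 0, 6], "hand": 0}, {"translation": [1.5, -20, 0], "rot": [0, 0, 7], "hand": 0}, {"translation": [1.8, -23.5, 0], "rot": [0, 0, 8], "hand": 0}, {"translation": [2, -26.1, 0], "rot": [0, 0, 9], "hand": 0}, {"translation": [2, -26.1, 0], "rot": [0, 0, 9], "hand": 0}]}}

```text
t: 9.25
eef_pos: [0.6312, 0.2763, 0.176]
ee_rot: [3.139, 0.001, -0.353]
force: [-0.2, -0.7, 0.0]
width: 0.0877
gripper_force: 0.0
```

```bash
python3 -c "
from plan import *
from wr import wr
arm.grab_frame('wrist');arm.grab_frame('wrist')
wr(.6316,.2723,.02,'w4',.055)
plan([(.6316,.2723,.029,-20)])"
```

```text
bench -0.0003
w4 3484 0.0354 [631.  271.7] [42.  83.5] 69.8
from [0.6301 0.2718 0.1768] -20.31 rp [1.7985e+02 1.1000e-01] q1,q6 [0.69 0.53]
(0.6316, 0.2723, 0.029, -20) -> [0.1, -0.1, 14.8] rotz -0.0 rows>= 3.5
```

>>> {"op": "move_arm", "data": {"rows": [{"translation": [0.1, 0, 3.5], "rot": [0, 0, 0], "hand": 0}, {"translation": [0.1, 0, 7.2], "rot": [0, 0, 0], "hand": 0}, {"translation": [0.1, 0, 11], "rot": [0, 0, 0], "hand": 0}, {"translation": [0.1, 0, 13.3], "rot": [0, 0, 0], "hand": 0}, {"translation": [0.1, 0, 14.7], "rot": [0, 0, 0], "hand": 0}, {"translation": [0.1, 0, 14.8], "rot": [0, 0, 0], "hand": 0}, {"translation": [0.1, 0, 14.8], "rot": [0, 0, 0], "hand": 0}]}}

```text
t: 9.98
eef_pos: [0.6314, 0.2702, 0.0299]
ee_rot: [3.139, 0.001, -0.356]
force: [1.4, -0.4, 1.1]
width: 0.0881
gripper_force: 0.0
```

>>> {"op": "move_arm", "data": {"rows": [{"translation": [0, 0, 0], "rot": [0, 0, 0], "hand": 0.6}, {"translation": [0, 0, 0], "rot": [0, 0, 0], "hand": 0.6}, {"translation": [0, 0, 0], "rot": [0, 0, 0], "hand": 1}, {"translation": [0, 0, 0], "rot": [0, 0, 0], "hand": 1}, {"translation": [0, 0, 0], "rot": [0, 0, 0], "hand": 1}, {"translation": [0, 0, 0], "rot": [0, 0, 0], "hand": 1}, {"translation": [0, 0, 0], "rot": [0, 0, 0], "hand": 1}, {"translation": [0, 0, 0], "rot": [0, 0, 0], "hand": 1}]}}

```text
t: 10.65
eef_pos: [0.632, 0.2719, 0.0307]
ee_rot: [-3.141, -0.0, -0.355]
force: [1.3, 0.8, -0.1]
width: 0.0397
gripper_force: 5.7
```

```bash
python3 -c "
from plan import *
s=arm.get_state();print(s['width'],s['gripper_force'],s['t'])
plan([(.6316,.2723,.15,-20),(.62,.02,.15,-11),(.607,-.2359,.15,-1.2),(.607,-.2359,.045,-1.2)])"
```

```text
0.039748769446875006 5.674601644277573 10.65
from [0.632  0.2719 0.0307] -20.34 rp [-1.7998e+02 -1.0000e-02] q1,q6 [0.69 0.53]
(0.6316, 0.2723, 0.15, -20) -> [-0.0, -0.0, -11.9] rotz -0.0 rows>= 2.9
(0.62, 0.02, 0.15, -11) -> [7.6, 24.0, -0.0] rotz -9.0 rows>= 6.0
(0.607, -0.2359, 0.15, -1.2) -> [3.8, 25.4, -0.0] rotz -10.0 rows>= 6.2
(0.607, -0.2359, 0.045, -1.2) -> [-0.0, -0.0, 10.5] rotz -0.0 rows>= 2.5
```

>>> {"op": "move_arm", "data": {"rows": [{"translation": [0, 0, 0], "rot": [0, 0, 0], "hand": 1}, {"translation": [0, 0, 0], "rot": [0, 0, 0], "hand": 1}, {"translation": [0, 0, -1], "rot": [0, 0, 0], "hand": 1}, {"translation": [0, 0, -3], "rot": [0, 0, 0], "hand": 1}, {"translation": [0, 0, -6], "rot": [0, 0, 0], "hand": 1}, {"translation": [0, 0, -9], "rot": [0, 0, 0], "hand": 1}, {"translation": [0, 0, -11.3], "rot": [0, 0, 0], "hand": 1}, {"translation": [0, 0, -12], "rot": [0, 0, 0], "hand": 1}]}}

```text
t: 11.32
eef_pos: [0.6336, 0.2726, 0.1558]
ee_rot: [-3.137, -0.004, -0.355]
force: [0.6, -0.5, -0.9]
width: 0.0399
gripper_force: 20.0
```

>>> {"op": "move_arm", "data": {"rows": [{"translation": [0.5, 1.5, 0], "rot": [0, 0, -1], "hand": 1}, {"translation": [1.3, 4, 0], "rot": [0, 0, -2], "hand": 1}, {"translation": [2.3, 7.3, 0], "rot": [0, 0, -3], "hand": 1}, {"translation": [3.4, 10.7, 0], "rot": [0, 0, -4], "hand": 1}, {"translation": [4.5, 14.1, 0], "rot": [0, 0, -5], "hand": 1}, {"translation": [5.5, 17.5, 0], "rot": [0, 0, -7], "hand": 1}, {"translation": [6.6, 20.8, 0], "rot": [0, 0, -8], "hand": 1}, {"translation": [7.6, 24, 0], "rot": [0, 0, -9], "hand": 1}]}}

```text
t: 11.98
eef_pos: [0.6188, 0.0184, 0.1502]
ee_rot: [3.141, 0.001, -0.197]
force: [0.4, -0.1, -1.5]
width: 0.0402
gripper_force: 20.0
```

>>> {"op": "move_arm", "data": {"rows": [{"translation": [0.5, 3.4, 0], "rot": [0, 0, -1], "hand": 1}, {"translation": [1, 7, 0], "rot": [0, 0, -3], "hand": 1}, {"translation": [1.6, 10.7, 0], "rot": [0, 0, -4], "hand": 1}, {"translation": [2.2, 14.4, 0], "rot": [0, 0, -6], "hand": 1}, {"translation": [2.7, 18, 0], "rot": [0, 0, -7], "hand": 1}, {"translation": [3.2, 21.5, 0], "rot": [0, 0, -9], "hand": 1}, {"translation": [3.6, 24.2, 0], "rot": [0, 0, -10], "hand": 1}, {"translation": [3.8, 25.4, 0], "rot": [0, 0, -10], "hand": 1}]}}

```text
t: 12.65
eef_pos: [0.6057, -0.2395, 0.1498]
ee_rot: [3.142, 0.002, -0.025]
force: [1.2, 0.1, -2.0]
width: 0.0399
gripper_force: 20.0
```

```bash
python3 -c "
from plan import *
for i in range(4): arm.grab_frame('wrist')
s=arm.get_state();print(s['width'],s['gripper_force'],s['t'],s['force'])
plan([(.607,-.2359,.047,-1.2)])"
```

```text
0.039626898581877595 19.9997878074646 12.85 [ 0.65218782  0.42431776 -2.17443099]
from [ 0.6065 -0.2361  0.15  ] -1.42 rp [-1.7997e+02  6.0000e-02] q1,q6 [-0.07  1.62]
(0.607, -0.2359, 0.047, -1.2) -> [0.0, -0.0, 10.3] rotz -0.0 rows>= 2.5
```

>>> {"op": "move_arm", "data": {"rows": [{"translation": [0, 0, 2.5], "rot": [0, 0, 0], "hand": 1}, {"translation": [0, 0, 5], "rot": [0, 0, 0], "hand": 1}, {"translation": [0, 0, 7.5], "rot": [0, 0, 0], "hand": 1}, {"translation": [0, 0, 9], "rot": [0, 0, 0], "hand": 1}, {"translation": [0, 0, 9.8], "rot": [0, 0, 0], "hand": 1}, {"translation": [0, 0, 10.2], "rot": [0, 0, 0], "hand": 1}, {"translation": [0, 0, 10.4], "rot": [0, 0, 0], "hand": 1}, {"translation": [0, 0, 10.4], "rot": [0, 0, 0], "hand": 1}]}}

```text
t: 13.52
eef_pos: [0.6076, -0.2358, 0.0471]
ee_rot: [3.141, -0.001, -0.023]
force: [0.3, -0.8, -1.5]
width: 0.0399
gripper_force: 20.0
```

>>> {"op": "move_arm", "data": {"rows": [{"translation": [0, 0, 0], "rot": [0, 0, 0], "hand": 1}, {"translation": [0, 0, 0.1], "rot": [0, 0, 0], "hand": 1}, {"translation": [0, 0, 0.1], "rot": [0, 0, 0], "hand": 1}, {"translation": [0, 0, 0.1], "rot": [0, 0, 0], "hand": 1}]}}

```text
t: 13.85
eef_pos: [0.6072, -0.2363, 0.0461]
ee_rot: [3.142, -0.001, -0.024]
force: [0.6, 0.8, -1.8]
width: 0.0401
gripper_force: 20.0
```

>>> {"op": "move_arm", "data": {"rows": [{"translation": [0, 0, 0.1], "rot": [0, 0, 0], "hand": 1}, {"translation": [0, 0, 0.1], "rot": [0, 0, 0], "hand": 0.45}, {"translation": [0, 0, 0.1], "rot": [0, 0, 0], "hand": 0.35}, {"translation": [0, 0, 0.1], "rot": [0, 0, 0], "hand": 0.25}, {"translation": [0, 0, 0.1], "rot": [0, 0, 0], "hand": 0.25}, {"translation": [0, 0, 0.1], "rot": [0, 0, 0], "hand": 0.25}]}}

```text
t: 14.35
eef_pos: [0.6071, -0.2363, 0.0447]
ee_rot: [3.142, -0.0, -0.023]
force: [0.5, -0.7, 0.2]
width: 0.0643
gripper_force: 0.0
```

>>> {"op": "move_arm", "data": {"rows": [{"translation": [0, 0, -1], "rot": [0, 0, 0], "hand": 0.25}, {"translation": [0, 0, -3.5], "rot": [0, 0, 0], "hand": 0.25}, {"translation": [0, 0, -7], "rot": [0, 0, 0], "hand": 0}, {"translation": [0, 0, -10.5], "rot": [0, 0, 0], "hand": 0}, {"translation": [0, 0, -13], "rot": [0, 0, 0], "hand": 0}, {"translation": [0, 0, -13.5], "rot": [0, 0, 0], "hand": 0}, {"translation": [0, 0, -13.5], "rot": [0, 0, 0], "hand": 0}]}}

```text
t: 14.93
eef_pos: [0.6083, -0.2365, 0.1832]
ee_rot: [3.141, -0.006, -0.023]
force: [-0.5, -0.5, -0.3]
width: 0.0868
gripper_force: 0.0
```

```bash
python3 -c "
from plan import *
from wr import wr
arm.grab_frame('wrist')
s=arm.get_state();print(s['width'],s['t'])
wr(.607,-.236,.04,'w5',.055)
plan([(.53,.055,.18,-1),(.443,.3475,.18,-1),(.443,.3475,.034,-1)])"
```

```text
0.08722138253417978 14.9833
bench -0.0003
w5 3595 0.0495 [ 606.3 -236.7] [40.8 83.6] 88.8
from [ 0.6065 -0.236   0.1794] -1.35 rp [-1.7997e+02  1.0000e-02] q1,q6 [-0.07  1.62]
(0.53, 0.055, 0.18, -1) -> [-8.3, -28.9, -0.1] rotz -0.0 rows>= 7.2
(0.443, 0.3475, 0.18, -1) -> [-9.4, -29.0, 0.0] rotz -0.0 rows>= 7.3
(0.443, 0.3475, 0.034, -1) -> [-0.0, -0.0, 14.6] rotz -0.0 rows>= 3.5
```

Slide box sits at its floor height, centred. On to the eyepiece.

>>> {"op": "move_arm", "data": {"rows": [{"translation": [-0.8, -3, 0], "rot": [0, 0, 0], "hand": 0}, {"translation": [-1.9, -6.8, 0], "rot": [0, 0, 0], "hand": 0}, {"translation": [-3, -10.6, 0], "rot": [0, 0, 0], "hand": 0}, {"translation": [-4.1, -14.4, 0], "rot": [0, 0, 0], "hand": 0}, {"translation": [-5.2, -18.2, 0], "rot": [0, 0, 0], "hand": 0}, {"translation": [-6.3, -22, 0], "rot": [0, 0, 0], "hand": 0}, {"translation": [-7.4, -25.8, 0], "rot": [0, 0, 0], "hand": 0}, {"translation": [-8.3, -28.9, 0], "rot": [0, 0, 0], "hand": 0}]}}

```text
t: 15.7
eef_pos: [0.5289, 0.0564, 0.178]
ee_rot: [3.141, 0.003, -0.023]
force: [0.8, 0.1, -0.6]
width: 0.0874
gripper_force: 0.0
```

>>> {"op": "move_arm", "data": {"rows": [{"translation": [-1.2, -3.8, 0], "rot": [0, 0, 0], "hand": 0}, {"translation": [-2.5, -7.7, 0], "rot": [0, 0, 0], "hand": 0}, {"translation": [-3.8, -11.6, 0], "rot": [0, 0, 0], "hand": 0}, {"translation": [-5, -15.5, 0], "rot": [0, 0, 0], "hand": 0}, {"translation": [-6.3, -19.4, 0], "rot": [0, 0, 0], "hand": 0}, {"translation": [-7.5, -23.2, 0], "rot": [0, 0, 0], "hand": 0}, {"translation": [-8.6, -26.5, 0], "rot": [0, 0, 0], "hand": 0}, {"translation": [-9.4, -29, 0], "rot": [0, 0, 0], "hand": 0}]}}

```text
t: 16.37
eef_pos: [0.4419, 0.3487, 0.1779]
ee_rot: [3.139, 0.002, -0.022]
force: [0.2, -1.6, -0.2]
width: 0.0877
gripper_force: 0.0
```

```bash
python3 -c "
from plan import *
from wr import wr
for i in range(4): arm.grab_frame('wrist')
wr(.443,.3475,.03,'w6',.04)
plan([(.443,.3475,.034,-1)])"
```

```text
bench -0.0004
w6 1792 0.0573 [443.6 348.3] [43.4 42.2] 79.7
from [0.443  0.346  0.1781] -1.32 rp [1.7986e+02 1.0000e-01] q1,q6 [1.01 0.54]
(0.443, 0.3475, 0.034, -1) -> [-0.0, -0.2, 14.4] rotz -0.0 rows>= 3.5
```

>>> {"op": "move_arm", "data": {"rows": [{"translation": [0, -0.1, 3.5], "rot": [0, 0, 0], "hand": 0}, {"translation": [0, -0.1, 7.2], "rot": [0, 0, 0], "hand": 0}, {"translation": [0, -0.1, 11], "rot": [0, 0, 0], "hand": 0}, {"translation": [0, -0.1, 13.3], "rot": [0, 0, 0], "hand": 0}, {"translation": [0, -0.1, 14.5], "rot": [0, 0, 0], "hand": 0}, {"translation": [0, -0.1, 14.5], "rot": [0, 0, 0], "hand": 0}, {"translation": [0, -0.1, 14.5], "rot": [0, 0, 0], "hand": 0}]}}

```text
t: 17.2
eef_pos: [0.4438, 0.3463, 0.034]
ee_rot: [3.14, 0.001, -0.025]
force: [1.2, -0.4, 0.6]
width: 0.0874
gripper_force: 0.0
```

>>> {"op": "move_arm", "data": {"rows": [{"translation": [0, 0, 0], "rot": [0, 0, 0], "hand": 0.6}, {"translation": [0, 0, 0], "rot": [0, 0, 0], "hand": 0.6}, {"translation": [0, 0, 0], "rot": [0, 0, 0], "hand": 1}, {"translation": [0, 0, 0], "rot": [0, 0, 0], "hand": 1}, {"translation": [0, 0, 0], "rot": [0, 0, 0], "hand": 1}, {"translation": [0, 0, 0], "rot": [0, 0, 0], "hand": 1}, {"translation": [0, 0, 0], "rot": [0, 0, 0], "hand": 1}, {"translation": [0, 0, 0], "rot": [0, 0, 0], "hand": 1}]}}

```text
t: 17.87
eef_pos: [0.4437, 0.3479, 0.0347]
ee_rot: [-3.141, -0.0, -0.023]
force: [0.2, -0.2, 2.5]
width: 0.0437
gripper_force: 20.0
```

```bash
python3 -c "
from plan import *
arm.grab_frame('wrist'); s=arm.get_state();print(s['width'],s['gripper_force'],s['t'])
plan([(.443,.3475,.15,-1),(.52,.12,.15,-1),(.6087,-.1258,.15,-1),(.6087,-.1258,.05,-1)])"
```

```text
0.043628710883041294 20.000089533277787 17.9167
from [0.4437 0.3479 0.0348] -1.34 rp [-1.7999e+02 -1.0000e-02] q1,q6 [1.01 0.54]
(0.443, 0.3475, 0.15, -1) -> [-0.1, 0.0, -11.5] rotz -0.0 rows>= 2.8
(0.52, 0.12, 0.15, -1) -> [8.3, 22.6, -0.0] rotz -0.0 rows>= 5.8
(0.6087, -0.1258, 0.15, -1) -> [9.4, 24.4, -0.0] rotz -0.0 rows>= 6.3
(0.6087, -0.1258, 0.05, -1) -> [-0.0, -0.0, 10.0] rotz -0.0 rows>= 2.4
```

>>> {"op": "move_arm", "data": {"rows": [{"translation": [0, 0, -1], "rot": [0, 0, 0], "hand": 1}, {"translation": [0, 0, -3], "rot": [0, 0, 0], "hand": 1}, {"translation": [0, 0, -6], "rot": [0, 0, 0], "hand": 1}, {"translation": [0, 0, -9], "rot": [0, 0, 0], "hand": 1}, {"translation": [0, 0, -11], "rot": [0, 0, 0], "hand": 1}, {"translation": [0, 0, -11.5], "rot": [0, 0, 0], "hand": 1}]}}

```text
t: 18.42
eef_pos: [0.4449, 0.3492, 0.1542]
ee_rot: [-3.137, -0.004, -0.023]
force: [0.8, 0.4, -2.0]
width: 0.0435
gripper_force: 20.0
```

>>> {"op": "move_arm", "data": {"rows": [{"translation": [0.5, 1.3, 0], "rot": [0, 0, 0], "hand": 1}, {"translation": [1.4, 3.8, 0], "rot": [0, 0, 0], "hand": 1}, {"translation": [2.5, 6.8, 0], "rot": [0, 0, 0], "hand": 1}, {"translation": [3.7, 10, 0], "rot": [0, 0, 0], "hand": 1}, {"translation": [4.8, 13.1, 0], "rot": [0, 0, 0], "hand": 1}, {"translation": [6, 16.3, 0], "rot": [0, 0, 0], "hand": 1}, {"translation": [7.1, 19.4, 0], "rot": [0, 0, 0], "hand": 1}, {"translation": [8.3, 22.6, 0], "rot": [0, 0, 0], "hand": 1}]}}

```text
t: 19.08
eef_pos: [0.5206, 0.1175, 0.1486]
ee_rot: [3.141, 0.002, -0.024]
force: [0.5, 1.5, -0.9]
width: 0.0435
gripper_force: 20.0
```

>>> {"op": "move_arm", "data": {"rows": [{"translation": [1.3, 3.4, 0], "rot": [0, 0, 0], "hand": 1}, {"translation": [2.6, 6.8, 0], "rot": [0, 0, 0], "hand": 1}, {"translation": [4, 10.3, 0], "rot": [0, 0, 0], "hand": 1}, {"translation": [5.3, 13.8, 0], "rot": [0, 0, 0], "hand": 1}, {"translation": [6.7, 17.3, 0], "rot": [0, 0, 0], "hand": 1}, {"translation": [8, 20.7, 0], "rot": [0, 0, 0], "hand": 1}, {"translation": [9, 23.3, 0], "rot": [0, 0, 0], "hand": 1}, {"translation": [9.4, 24.4, 0], "rot": [0, 0, 0], "hand": 1}]}}

```text
t: 19.75
eef_pos: [0.6091, -0.13, 0.148]
ee_rot: [3.141, 0.003, -0.026]
force: [0.1, 1.1, -1.0]
width: 0.0433
gripper_force: 20.0
```

```bash
python3 -c "
from plan import *
for i in range(4): arm.grab_frame('wrist')
s=arm.get_state();print(s['width'],s['gripper_force'],s['t'],s['force'])
plan([(.6087,-.1258,.05,-1)])"
```

```text
0.04323858416447774 19.99995045043761 19.95 [ 0.36196137 -0.20754729 -0.9154275 ]
from [ 0.6086 -0.1264  0.1485] -1.41 rp [-1.7999e+02  1.2000e-01] q1,q6 [0.11 1.44]
(0.6087, -0.1258, 0.05, -1) -> [0.0, -0.1, 9.9] rotz -0.0 rows>= 2.4
```

>>> {"op": "move_arm", "data": {"rows": [{"translation": [0, 0, 2.5], "rot": [0, 0, 0], "hand": 1}, {"translation": [0, 0, 5], "rot": [0, 0, 0], "hand": 1}, {"translation": [0, 0, 7], "rot": [0, 0, 0], "hand": 1}, {"translation": [0, 0, 8.5], "rot": [0, 0, 0], "hand": 1}, {"translation": [0, 0, 9.2], "rot": [0, 0, 0], "hand": 1}, {"translation": [0, 0, 9.6], "rot": [0, 0, 0], "hand": 1}, {"translation": [0, 0, 9.8], "rot": [0, 0, 0], "hand": 1}, {"translation": [0, 0, 9.8], "rot": [0, 0, 0], "hand": 1}]}}

```text
t: 20.62
eef_pos: [0.6099, -0.1258, 0.0521]
ee_rot: [-3.142, -0.001, -0.023]
force: [-0.4, -0.4, -1.2]
width: 0.0435
gripper_force: 20.0
```

>>> {"op": "move_arm", "data": {"rows": [{"translation": [0, 0, 0], "rot": [0, 0, 0], "hand": 1}, {"translation": [0, 0, 0.1], "rot": [0, 0, 0], "hand": 1}, {"translation": [0, 0, 0.1], "rot": [0, 0, 0], "hand": 1}, {"translation": [0, 0, 0.1], "rot": [0, 0, 0], "hand": 1}]}}

```text
t: 20.95
eef_pos: [0.6098, -0.1263, 0.0511]
ee_rot: [-3.141, -0.001, -0.024]
force: [-0.1, 0.1, -1.4]
width: 0.0434
gripper_force: 20.0
```

2.3 mm still to go, so I'll lower it 2 mm, release and head for the objective.

>>> {"op": "move_arm", "data": {"rows": [{"translation": [0, 0, 0.1], "rot": [0, 0, 0], "hand": 1}, {"translation": [0, 0, 0.2], "rot": [0, 0, 0], "hand": 1}, {"translation": [0, 0, 0.2], "rot": [0, 0, 0], "hand": 1}, {"translation": [0, 0, 0.2], "rot": [0, 0, 0], "hand": 0.4}, {"translation": [0, 0, 0.2], "rot": [0, 0, 0], "hand": 0.3}, {"translation": [0, 0, 0.2], "rot": [0, 0, 0], "hand": 0.2}, {"translation": [0, 0, 0.2], "rot": [0, 0, 0], "hand": 0.2}, {"translation": [0, 0, 0.2], "rot": [0, 0, 0], "hand": 0.2}]}}

```text
t: 21.62
eef_pos: [0.6096, -0.1263, 0.0485]
ee_rot: [-3.142, 0.0, -0.024]
force: [0.1, -0.1, -0.1]
width: 0.0686
gripper_force: 0.0
```

>>> {"op": "move_arm", "data": {"rows": [{"translation": [0, 0, -1], "rot": [0, 0, 0], "hand": 0.2}, {"translation": [0, 0, -3.5], "rot": [0, 0, 0], "hand": 0.2}, {"translation": [0, 0, -7], "rot": [0, 0, 0], "hand": 0}, {"translation": [0, 0, -10.5], "rot": [0, 0, 0], "hand": 0}, {"translation": [0, 0, -13], "rot": [0, 0, 0], "hand": 0}, {"translation": [0, 0, -13], "rot": [0, 0, 0], "hand": 0}, {"translation": [0, 0, -13], "rot": [0, 0, 0], "hand": 0}]}}

```text
t: 22.2
eef_pos: [0.6106, -0.1262, 0.1814]
ee_rot: [-3.141, -0.005, -0.023]
force: [-0.6, -0.3, -0.2]
width: 0.0875
gripper_force: 0.0
```

```bash
python3 -c "
from plan import *
from wr import wr
arm.grab_frame('wrist')
s=arm.get_state();print(s['width'],s['t'])
wr(.6087,-.1258,.045,'w7',.04)
plan([(.562,.1133,.18,-1),(.562,.1133,.023,-1)])"
```

```text
0.0876107587013118 22.25
bench -0.0003
w7 1940 0.0713 [ 610.1 -126.5] [43.7 41.8] 76.9
from [ 0.609  -0.1262  0.1784] -1.36 rp [-1.7998e+02  3.0000e-02] q1,q6 [0.11 1.44]
(0.562, 0.1133, 0.18, -1) -> [-5.3, -23.8, -0.2] rotz -0.0 rows>= 5.8
(0.562, 0.1133, 0.023, -1) -> [0.0, -0.0, 15.7] rotz -0.0 rows>= 3.8
```

>>> {"op": "move_arm", "data": {"rows": [{"translation": [-0.7, -3.2, 0], "rot": [0, 0, 0], "hand": 0}, {"translation": [-1.6, -7.2, 0], "rot": [0, 0, 0], "hand": 0}, {"translation": [-2.5, -11.2, 0], "rot": [0, 0, 0], "hand": 0}, {"translation": [-3.4, -15.2, 0], "rot": [0, 0, 0], "hand": 0}, {"translation": [-4.3, -19, 0], "rot": [0, 0, 0], "hand": 0}, {"translation": [-5, -22.3, 0], "rot": [0, 0, 0], "hand": 0}, {"translation": [-5.3, -23.8, 0], "rot": [0, 0, 0], "hand": 0}, {"translation": [-5.3, -23.8, 0], "rot": [0, 0, 0], "hand": 0}]}}

```text
t: 22.97
eef_pos: [0.561, 0.1157, 0.1773]
ee_rot: [3.141, 0.002, -0.02]
force: [-0.3, -0.2, -0.3]
width: 0.0874
gripper_force: 0.0
```

```bash
python3 -c "
from plan import *
from wr import wr
for i in range(4): arm.grab_frame('wrist')
wr(.562,.1133,.02,'w8',.03)
plan([(.562,.1133,.023,-1)])"
```

```text
bench -0.0003
w8 731 0.0468 [561.9 113. ] [29.6 29.3] 26.8
from [0.562  0.1119 0.1779] -1.4 rp [1.7996e+02 7.0000e-02] q1,q6 [0.54 1.01]
(0.562, 0.1133, 0.023, -1) -> [-0.0, -0.1, 15.5] rotz -0.0 rows>= 3.7
```

>>> {"op": "move_arm", "data": {"rows": [{"translation": [0, -0.1, 3.5], "rot": [0, 0, 0], "hand": 0}, {"translation": [0, -0.1, 7.2], "rot": [0, 0, 0], "hand": 0}, {"translation": [0, -0.1, 11], "rot": [0, 0, 0], "hand": 0}, {"translation": [0, -0.1, 14], "rot": [0, 0, 0], "hand": 0}, {"translation": [0, -0.1, 15.5], "rot": [0, 0, 0], "hand": 0}, {"translation": [0, -0.1, 15.6], "rot": [0, 0, 0], "hand": 0.2}, {"translation": [0, -0.1, 15.6], "rot": [0, 0, 0], "hand": 0.4}, {"translation": [0, -0.1, 15.6], "rot": [0, 0, 0], "hand": 0.5}]}}

```text
t: 23.88
eef_pos: [0.5632, 0.1136, 0.0236]
ee_rot: [-3.141, -0.001, -0.024]
force: [0.1, -0.0, 0.1]
width: 0.0729
gripper_force: 0.0
```

>>> {"op": "move_arm", "data": {"rows": [{"translation": [0, 0, 0], "rot": [0, 0, 0], "hand": 0.6}, {"translation": [0, 0, 0], "rot": [0, 0, 0], "hand": 0.65}, {"translation": [0, 0, 0], "rot": [0, 0, 0], "hand": 1}, {"translation": [0, 0, 0], "rot": [0, 0, 0], "hand": 1}, {"translation": [0, 0, 0], "rot": [0, 0, 0], "hand": 1}, {"translation": [0, 0, 0], "rot": [0, 0, 0], "hand": 1}, {"translation": [0, 0, 0], "rot": [0, 0, 0], "hand": 1}, {"translation": [0, 0, 0], "rot": [0, 0, 0], "hand": 1}]}}

```text
t: 24.55
eef_pos: [0.5622, 0.1139, 0.0227]
ee_rot: [3.142, -0.0, -0.023]
force: [0.3, 0.1, 3.2]
width: 0.0292
gripper_force: 20.0
```

```bash
python3 -c "
from plan import *
arm.grab_frame('wrist'); s=arm.get_state();print(s['width'],s['gripper_force'],s['t'])
plan([(.562,.1133,.12,-1),(.499,-.1235,.12,-1),(.499,-.1235,.04,-1)])"
```

```text
0.029008851467342854 20.00038401223719 24.6
from [0.5622 0.1139 0.0227] -1.34 rp [180.  -0.] q1,q6 [0.54 1.01]
(0.562, 0.1133, 0.12, -1) -> [-0.0, 0.1, -9.7] rotz -0.0 rows>= 2.3
(0.499, -0.1235, 0.12, -1) -> [-5.8, 23.8, -0.0] rotz -0.0 rows>= 5.9
(0.499, -0.1235, 0.04, -1) -> [0.0, -0.0, 8.0] rotz -0.0 rows>= 1.9
```

>>> {"op": "move_arm", "data": {"rows": [{"translation": [0, 0, -1], "rot": [0, 0, 0], "hand": 1}, {"translation": [0, 0, -3], "rot": [0, 0, 0], "hand": 1}, {"translation": [0, 0, -5.5], "rot": [0, 0, 0], "hand": 1}, {"translation": [0, 0, -8], "rot": [0, 0, 0], "hand": 1}, {"translation": [0, 0, -9.7], "rot": [0, 0, 0], "hand": 1}, {"translation": [0, 0, -9.7], "rot": [0, 0, 0], "hand": 1}]}}

```text
t: 25.1
eef_pos: [0.5643, 0.1148, 0.1242]
ee_rot: [-3.139, -0.006, -0.023]
force: [0.1, 0.3, -0.3]
width: 0.0292
gripper_force: 20.0
```

>>> {"op": "move_arm", "data": {"rows": [{"translation": [-0.3, 1.3, 0], "rot": [0, 0, 0], "hand": 1}, {"translation": [-1, 4.2, 0], "rot": [0, 0, 0], "hand": 1}, {"translation": [-1.9, 7.7, 0], "rot": [0, 0, 0], "hand": 1}, {"translation": [-2.8, 11.3, 0], "rot": [0, 0, 0], "hand": 1}, {"translation": [-3.6, 15, 0], "rot": [0, 0, 0], "hand": 1}, {"translation": [-4.5, 18.6, 0], "rot": [0, 0, 0], "hand": 1}, {"translation": [-5.3, 21.8, 0], "rot": [0, 0, 0], "hand": 1}, {"translation": [-5.8, 23.8, 0], "rot": [0, 0, 0], "hand": 1}]}}

```text
t: 25.77
eef_pos: [0.4961, -0.1254, 0.1188]
ee_rot: [3.142, 0.002, -0.025]
force: [1.0, 0.6, -0.9]
width: 0.0291
gripper_force: 20.0
```

```bash
python3 -c "
from plan import *
for i in range(6): arm.grab_frame('wrist')
s=arm.get_state();print(s['width'],s['gripper_force'],s['t'],s['force'])
plan([(.499,-.1235,.0385,-1)])"
```

```text
0.02973801184579406 20.000012142118067 26.0667 [-1.09230124e-04 -6.39503937e-01 -1.14732559e+00]
from [ 0.4984 -0.1225  0.1192] -1.34 rp [1.8e+02 4.0e-02] q1,q6 [0.14 1.41]
(0.499, -0.1235, 0.0385, -1) -> [0.1, 0.1, 8.1] rotz -0.0 rows>= 1.9
```

>>> {"op": "move_arm", "data": {"rows": [{"translation": [0.1, 0.1, 2], "rot": [0, 0, 0], "hand": 1}, {"translation": [0.1, 0.1, 4], "rot": [0, 0, 0], "hand": 1}, {"translation": [0.1, 0.1, 5.8], "rot": [0, 0, 0], "hand": 1}, {"translation": [0.1, 0.1, 7], "rot": [0, 0, 0], "hand": 1}, {"translation": [0.1, 0.1, 7.7], "rot": [0, 0, 0], "hand": 1}, {"translation": [0.1, 0.1, 8], "rot": [0, 0, 0], "hand": 1}, {"translation": [0.1, 0.1, 8], "rot": [0, 0, 0], "hand": 1}, {"translation": [0.1, 0.1, 8], "rot": [0, 0, 0], "hand": 1}]}}

```text
t: 26.73
eef_pos: [0.5002, -0.1233, 0.04]
ee_rot: [3.142, -0.001, -0.023]
force: [0.8, -0.7, -0.8]
width: 0.0293
gripper_force: 20.0
```

```bash
python3 -c "
from plan import *
for i in range(4): arm.grab_frame('wrist')
plan([(.499,-.1235,.0372,-1)])"
```

```text
from [ 0.5001 -0.1236  0.0403] -1.34 rp [-1.7999e+02 -8.0000e-02] q1,q6 [0.14 1.41]
(0.499, -0.1235, 0.0372, -1) -> [-0.1, -0.0, 0.3] rotz -0.0 rows>= 0.1
```

>>> {"op": "move_arm", "data": {"rows": [{"translation": [-0.1, 0, 0.1], "rot": [0, 0, 0], "hand": 1}, {"translation": [-0.1, 0, 0.2], "rot": [0, 0, 0], "hand": 1}, {"translation": [-0.1, 0, 0.3], "rot": [0, 0, 0], "hand": 1}, {"translation": [-0.1, 0, 0.3], "rot": [0, 0, 0], "hand": 1}, {"translation": [-0.1, 0, 0.3], "rot": [0, 0, 0], "hand": 0.6}, {"translation": [-0.1, 0, 0.3], "rot": [0, 0, 0], "hand": 0.5}, {"translation": [-0.1, 0, 0.3], "rot": [0, 0, 0], "hand": 0.5}, {"translation": [-0.1, 0, 0.3], "rot": [0, 0, 0], "hand": 0.5}]}}

```text
t: 27.6
eef_pos: [0.4987, -0.1237, 0.0365]
ee_rot: [3.142, -0.0, -0.023]
force: [-0.1, 0.1, 0.1]
width: 0.043
gripper_force: 0.0
```

>>> {"op": "move_arm", "data": {"rows": [{"translation": [0, 0, -1], "rot": [0, 0, 0], "hand": 0.5}, {"translation": [0, 0, -3.5], "rot": [0, 0, 0], "hand": 0.5}, {"translation": [0, 0, -7], "rot": [0, 0, 0], "hand": 0.5}, {"translation": [0, 0, -11], "rot": [0, 0, 0], "hand": 0.5}, {"translation": [0, 0, -14], "rot": [0, 0, 0], "hand": 0.5}, {"translation": [0, 0, -15], "rot": [0, 0, 0], "hand": 0.4}, {"translation": [0, 0, -15], "rot": [0, 0, 0], "hand": 0.4}]}}

```text
t: 28.18
eef_pos: [0.5004, -0.1237, 0.1907]
ee_rot: [-3.141, -0.007, -0.023]
force: [-0.3, -0.7, -0.6]
width: 0.0508
gripper_force: 0.0
```

```bash
python3 -c "
from plan import *
from wr import wr
for i in range(2): arm.grab_frame('wrist')
s=arm.get_state();print(s['width'],s['t'])
wr(.499,-.1235,.035,'w9',.03)
z=np.load('w9.npz'); P=cloud('wrist',z['d'],(cam('wrist')[:3])+(z['T'],)); Q=P.reshape(-1,3); im=z['im'].reshape(-1,3)
m=(np.hypot(Q[:,0]-.499,Q[:,1]+.1235)<.06)&(im.min(1)>170)&(Q[:,2]<.03)
(c,r)=cv2.minEnclosingCircle((Q[m][:,:2]*1000).astype(np.float32)); print('saucer',c,r,m.sum())
plan([(.6651,.1127,.22,-1),(.6651,.1127,.081,-1)])"
```

```text
0.05235924822196809 28.2833
bench -0.0003
w9 745 0.0608 [ 498.7 -124. ] [29.5 29.2] 87.5
saucer (490.3737487792969, -114.59635925292969) 54.99041748046875 4166
from [ 0.4979 -0.1236  0.186 ] -1.36 rp [-1.7998e+02  5.0000e-02] q1,q6 [0.14 1.41]
(0.6651, 0.1127, 0.22, -1) -> [16.2, -24.0, -3.4] rotz -0.0 rows>= 7.0
(0.6651, 0.1127, 0.081, -1) -> [-0.0, -0.0, 13.9] rotz -0.0 rows>= 3.3
```

View pics/w9.png

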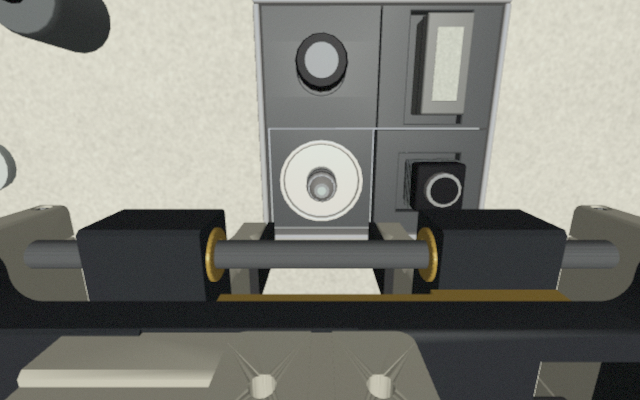

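The wrist view shows the objective standing in the middle of the saucer at (321,183). The eyepiece (321,60), slide box (442,62) and camera (440,188) stand upright in their recesses. Now the dust cover.

>>> {"op": "move_arm", "data": {"rows": [{"translation": [1.5, -2.2, -1], "rot": [0, 0, 0], "hand": 0.4}, {"translation": [3.8, -5.6, -2], "rot": [0, 0, 0], "hand": 0.4}, {"translation": [6.1, -9, -3], "rot": [0, 0, 0], "hand": 0.4}, {"translation": [8.4, -12.4, -3.4], "rot": [0, 0, 0], "hand": 0.4}, {"translation": [10.7, -15.8, -3.4], "rot": [0, 0, 0], "hand": 0.4}, {"translation": [13, -19.2, -3.4], "rot": [0, 0, 0], "hand": 0.4}, {"translation": [15.1, -22.3, -3.4], "rot": [0, 0, 0], "hand": 0.4}, {"translation": [16.2, -24, -3.4], "rot": [0, 0, 0], "hand": 0.4}]}}

```text
t: 29.0
eef_pos: [0.6673, 0.1155, 0.2175]
ee_rot: [3.14, 0.003, -0.022]
force: [1.0, -0.2, -0.5]
width: 0.0528
gripper_force: 0.0
```

```bash
python3 -c "
from plan import *
from wr import wr
for i in range(6): arm.grab_frame('wrist')
wr(.6651,.1127,.072,'w10',.03)
plan([(.6651,.1127,.081,-1)])"
```

```text
bench -0.0002
w10 287 0.0852 [664.9 113.4] [17.5 16.7] 1.0
from [0.6655 0.1115 0.2199] -1.39 rp [1.7997e+02 7.0000e-02] q1,q6 [0.45 1.09]
(0.6651, 0.1127, 0.081, -1) -> [-0.0, -0.1, 13.9] rotz -0.0 rows>= 3.3
```

>>> {"op": "move_arm", "data": {"rows": [{"translation": [0, -0.1, 3], "rot": [0, 0, 0], "hand": 0.4}, {"translation": [0, -0.1, 6.5], "rot": [0, 0, 0], "hand": 0.4}, {"translation": [0, -0.1, 10], "rot": [0, 0, 0], "hand": 0.4}, {"translation": [0, -0.1, 12.5], "rot": [0, 0, 0], "hand": 0.4}, {"translation": [0, -0.1, 13.7], "rot": [0, 0, 0], "hand": 0.4}, {"translation": [0, -0.1, 13.9], "rot": [0, 0, 0], "hand": 0.4}, {"translation": [0, -0.1, 13.9], "rot": [0, 0, 0], "hand": 0.4}, {"translation": [0, -0.1, 13.9], "rot": [0, 0, 0], "hand": 0.6}]}}

```text
t: 30.02
eef_pos: [0.6674, 0.1135, 0.0836]
ee_rot: [-3.141, -0.003, -0.023]
force: [0.2, 0.9, 0.3]
width: 0.0496
gripper_force: 0.0
```

>>> {"op": "move_arm", "data": {"rows": [{"translation": [0, 0, 0], "rot": [0, 0, 0], "hand": 0.7}, {"translation": [0, 0, 0], "rot": [0, 0, 0], "hand": 0.75}, {"translation": [0, 0, 0], "rot": [0, 0, 0], "hand": 1}, {"translation": [0, 0, 0], "rot": [0, 0, 0], "hand": 1}, {"translation": [0, 0, 0], "rot": [0, 0, 0], "hand": 1}, {"translation": [0, 0, 0], "rot": [0, 0, 0], "hand": 1}, {"translation": [0, 0, 0], "rot": [0, 0, 0], "hand": 1}, {"translation": [0, 0, 0], "rot": [0, 0, 0], "hand": 1}]}}

```text
t: 30.68
eef_pos: [0.6664, 0.1135, 0.0819]
ee_rot: [-3.142, -0.0, -0.023]
force: [-1.4, -0.5, 3.5]
width: 0.0162
gripper_force: 20.0
```

```bash
python3 -c "
from plan import *
arm.grab_frame('wrist'); s=arm.get_state();print(s['width'],s['gripper_force'],s['t'],s['force'])
plan([(.665,.113,.195,-1),(.4987,-.1235,.195,-1),(.4987,-.1235,.097,-1)])"
```

```text
0.016395285586018212 20.000589787960052 30.7333 [-0.81965503  0.65907911  3.87180395]
from [0.6664 0.1135 0.082 ] -1.34 rp [-1.8e+02 -3.0e-02] q1,q6 [0.46 1.09]
(0.665, 0.113, 0.195, -1) -> [-0.1, 0.1, -11.3] rotz -0.0 rows>= 2.7
(0.4987, -0.1235, 0.195, -1) -> [-16.1, 24.0, -0.0] rotz -0.0 rows>= 6.9
(0.4987, -0.1235, 0.097, -1) -> [-0.0, -0.0, 9.8] rotz -0.0 rows>= 2.4
```

>>> {"op": "move_arm", "data": {"rows": [{"translation": [0, 0, -0.5], "rot": [0, 0, 0], "hand": 1}, {"translation": [0, 0, -2], "rot": [0, 0, 0], "hand": 1}, {"translation": [0, 0, -4], "rot": [0, 0, 0], "hand": 1}, {"translation": [0, 0, -6.5], "rot": [0, 0, 0], "hand": 1}, {"translation": [0, 0, -9], "rot": [0, 0, 0], "hand": 1}, {"translation": [0, 0, -10.7], "rot": [0, 0, 0], "hand": 1}, {"translation": [0, 0, -11.3], "rot": [0, 0, 0], "hand": 1}, {"translation": [0, 0, -11.3], "rot": [0, 0, 0], "hand": 1}]}}

```text
t: 31.4
eef_pos: [0.6669, 0.1138, 0.1963]
ee_rot: [-3.14, -0.003, -0.023]
force: [-0.2, -0.1, -1.1]
width: 0.0164
gripper_force: 20.0
```

>>> {"op": "move_arm", "data": {"rows": [{"translation": [-0.5, 0.8, 0], "rot": [0, 0, 0], "hand": 1}, {"translation": [-1.4, 2.1, 0], "rot": [0, 0, 0], "hand": 1}, {"translation": [-2.6, 3.9, 0], "rot": [0, 0, 0], "hand": 1}, {"translation": [-3.9, 5.8, 0], "rot": [0, 0, 0], "hand": 1}, {"translation": [-5.2, 7.8, 0], "rot": [0, 0, 0], "hand": 1}, {"translation": [-6.5, 9.7, 0], "rot": [0, 0, 0], "hand": 1}, {"translation": [-7.5, 11.2, 0], "rot": [0, 0, 0], "hand": 1}, {"translation": [-8, 12, 0], "rot": [0, 0, 0], "hand": 1}]}}

```text
t: 32.07
eef_pos: [0.5811, -0.0066, 0.1933]
ee_rot: [3.141, 0.003, -0.025]
force: [-0.4, -0.1, -1.0]
width: 0.0164
gripper_force: 20.0
```

>>> {"op": "move_arm", "data": {"rows": [{"translation": [-0.7, 1.1, 0], "rot": [0, 0, 0], "hand": 1}, {"translation": [-1.9, 2.8, 0], "rot": [0, 0, 0], "hand": 1}, {"translation": [-3.2, 4.8, 0], "rot": [0, 0, 0], "hand": 1}, {"translation": [-4.5, 6.8, 0], "rot": [0, 0, 0], "hand": 1}, {"translation": [-5.8, 8.7, 0], "rot": [0, 0, 0], "hand": 1}, {"translation": [-7, 10.4, 0], "rot": [0, 0, 0], "hand": 1}, {"translation": [-7.8, 11.6, 0], "rot": [0, 0, 0], "hand": 1}, {"translation": [-8, 12, 0], "rot": [0, 0, 0], "hand": 1}]}}

```text
t: 32.73
eef_pos: [0.499, -0.1243, 0.1946]
ee_rot: [-3.141, 0.0, -0.025]
force: [0.4, -0.2, -0.3]
width: 0.0162
gripper_force: 20.0
```

```bash
python3 -c "
from plan import *
for i in range(5): arm.grab_frame('side')
im,d=arm.grab_frame('wrist'); cv2.imwrite('pics/w11.png',im[...,::-1])
s=arm.get_state();print(s['width'],s['gripper_force'],s['t'],s['force'])
plan([(.5,-.1235,.15,-1),(.5,-.1235,.097,-1)])"
```

```text
0.01645361412535316 20.000057816505432 33.0333 [ 1.37095242 -0.32516276 -1.69697227]
from [ 0.5012 -0.1222  0.1945] -1.31 rp [-180.    0.] q1,q6 [0.14 1.41]
(0.5, -0.1235, 0.15, -1) -> [-0.1, 0.1, 4.4] rotz -0.0 rows>= 1.1
(0.5, -0.1235, 0.097, -1) -> [-0.0, 0.0, 5.3] rotz -0.0 rows>= 1.3
```

View pics/w11.png

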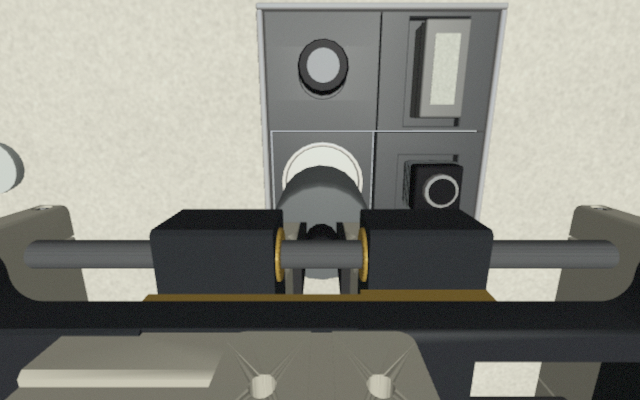

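The cover hangs level from the pads at (322,230), in front of the saucer at (322,180) and in line with it.

>>> {"op": "move_arm", "data": {"rows": [{"translation": [-0.1, 0.1, 1], "rot": [0, 0, 0], "hand": 1}, {"translation": [-0.1, 0.1, 2.2], "rot": [0, 0, 0], "hand": 1}, {"translation": [-0.1, 0.1, 3.4], "rot": [0, 0, 0], "hand": 1}, {"translation": [-0.1, 0.1, 4.6], "rot": [0, 0, 0], "hand": 1}, {"translation": [-0.1, 0.1, 5.8], "rot": [0, 0, 0], "hand": 1}, {"translation": [-0.1, 0.1, 7], "rot": [0, 0, 0], "hand": 1}, {"translation": [-0.1, 0.1, 8], "rot": [0, 0, 0], "hand": 1}, {"translation": [-0.1, 0.1, 8.6], "rot": [0, 0, 0], "hand": 1}]}}

```text
t: 33.7
eef_pos: [0.499, -0.1234, 0.1067]
ee_rot: [3.141, 0.002, -0.023]
force: [-0.4, -0.3, -1.1]
width: 0.0163
gripper_force: 20.0
```

>>> {"op": "move_arm", "data": {"rows": [{"translation": [0, 0, 0.2], "rot": [0, 0, 0], "hand": 1}, {"translation": [0, 0, 0.4], "rot": [0, 0, 0], "hand": 1}, {"translation": [0, 0, 0.6], "rot": [0, 0, 0], "hand": 1}, {"translation": [0, 0, 0.8], "rot": [0, 0, 0], "hand": 1}, {"translation": [0, 0, 0.9], "rot": [0, 0, 0], "hand": 1}, {"translation": [0, 0, 0.9], "rot": [0, 0, 0], "hand": 1}, {"translation": [0, 0, 0.9], "rot": [0, 0, 0], "hand": 1}, {"translation": [0, 0, 0.9], "rot": [0, 0, 0], "hand": 1}]}}

```text
t: 34.37
eef_pos: [0.4998, -0.1237, 0.0998]
ee_rot: [-3.142, -0.0, -0.023]
force: [-0.8, -0.8, -0.6]
width: 0.0163
gripper_force: 20.0
```

```bash
python3 -c "
from plan import *
for i in range(3): arm.grab_frame('side')
s=arm.get_state();print(s['t'],s['force'])
plan([(.5,-.1235,.0965,-1)])"
```

```text
34.5167 [ 0.12245112 -0.35748375 -0.76627408]
from [ 0.4997 -0.1237  0.0997] -1.34 rp [-1.8e+02 -2.0e-02] q1,q6 [0.14 1.41]
(0.5, -0.1235, 0.0965, -1) -> [0.0, -0.0, 0.3] rotz -0.0 rows>= 0.1
```

>>> {"op": "move_arm", "data": {"rows": [{"translation": [0, 0, 0.1], "rot": [0, 0, 0], "hand": 1}, {"translation": [0, 0, 0.2], "rot": [0, 0, 0], "hand": 1}, {"translation": [0, 0, 0.3], "rot": [0, 0, 0], "hand": 1}, {"translation": [0, 0, 0.3], "rot": [0, 0, 0], "hand": 1}, {"translation": [0, 0, 0.3], "rot": [0, 0, 0], "hand": 1}]}}

```text
t: 34.93
eef_pos: [0.4995, -0.1237, 0.0964]
ee_rot: [3.142, 0.0, -0.023]
force: [1.0, 0.3, 0.2]
width: 0.0158
gripper_force: 20.0
```

>>> {"op": "move_arm", "data": {"rows": [{"translation": [0, 0, 0], "rot": [0, 0, 0], "hand": 0.75}, {"translation": [0, 0, 0], "rot": [0, 0, 0], "hand": 0.65}, {"translation": [0, 0, 0], "rot": [0, 0, 0], "hand": 0.55}, {"translation": [0, 0, 0], "rot": [0, 0, 0], "hand": 0.5}, {"translation": [0, 0, 0], "rot": [0, 0, 0], "hand": 0.5}, {"translation": [0, 0, 0], "rot": [0, 0, 0], "hand": 0.5}]}}

```text
t: 35.43
eef_pos: [0.4996, -0.1237, 0.0966]
ee_rot: [-3.142, -0.0, -0.023]
force: [0.6, 0.3, -0.2]
width: 0.0432
gripper_force: 0.0
```

>>> {"op": "move_arm", "data": {"rows": [{"translation": [0, 0, -1], "rot": [0, 0, 0], "hand": 0.5}, {"translation": [0, 0, -3.5], "rot": [0, 0, 0], "hand": 0.5}, {"translation": [0, 0, -7], "rot": [0, 0, 0], "hand": 0.5}, {"translation": [0, 0, -10], "rot": [0, 0, 0], "hand": 0.5}, {"translation": [0, 0, -12], "rot": [0, 0, 0], "hand": 0.5}, {"translation": [0, 0, -12], "rot": [0, 0, 0], "hand": 0.5}]}}

```text
t: 35.93
eef_pos: [0.5021, -0.1239, 0.2224]
ee_rot: [3.141, -0.009, -0.023]
force: [1.2, 0.3, -0.5]
width: 0.0438
gripper_force: 0.0
```

```bash
python3 -c "
from plan import *
from wr import wr
for i in range(3): arm.grab_frame('wrist')
wr(.499,-.1235,.085,'w12',.03)
im,d=arm.grab_frame('side'); P=cloud('side',d).reshape(-1,3)
cv2.imwrite('pics/s12.png',cv2.resize(im[90:230,240:480,::-1],None,fx=3,fy=3,interpolation=cv2.INTER_CUBIC))
for k,s in dict(cover=(.499,-.1235),eye=(.609,-.126),cam=(.497,-.234),box=(.607,-.236)).items():
  q=P[(np.hypot(P[:,0]-s[0],P[:,1]-s[1])<.04)&(P[:,2]<.12)]; print(k,np.percentile(q[:,2],99).round(4))
s=arm.get_state();print(s['t'],s['eef_pos'],s['width'])"
```

```text
bench -0.0003
w12 326 0.099 [ 498.6 -123.6] [17.3 16.8] 88.5
cover 0.0987
eye 0.0723
cam 0.0691
box 0.0507
36.1833 [ 0.49891689 -0.12370208  0.21579791] 0.04389578065726174
```

View pics/s12.png

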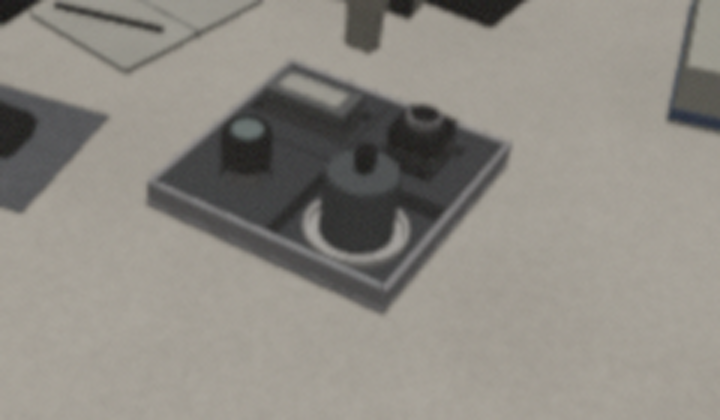

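In the enlarged crop the cover stands level inside the saucer's rim at (358,205). The eyepiece (247,145), slide box (315,95) and camera (422,135) all stand in their recesses, and the measured heights fit (cover 98.7 mm, expected 98). I'm handing in.

```bash
python3 -c "
from station import arm
print(arm.job_done())"
```

```text
the job is handed in; nothing more can be done
None
```

All five parts are in place and the job is handed in at about 36 s; by the last depth readings each sits on its floor within about 2 mm of its centre, and the oil bottle was never approached, though no verdict came back.

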